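# Tip two parts crates to find the branded one and push it to the dispatch line

### The arm

A 6-joint arm with a two-finger parallel gripper is mounted at the origin on the work surface. World frame = base frame: x ahead of the robot, y to its left, z up, the work surface at z = 0. Lengths are in mm, angles in rad, forces in N, time in s.
With the tool pointing down it reaches from about 400 to 925 mm from the base axis. Payload 12.5 kg.
Tool frame: the origin (TCP) lies at the centre of the arm's flange, where the gripper is bolted on; the fingertips stand 190 mm ahead of it and the grasp point (between the pads) lies 171 mm ahead of it; z points along the fingers, y is the line along which they close (so a half turn about z gives the same grasp; the last joint's range is limited). The gripper opens to 95 mm and grips with 3 to 60 N. Pads are 20 mm wide; open, the fingers measure 119 mm over their backs; the gripper's body (75 mm by 180 mm) begins 59 mm behind the grasp point.
Start: joints at [-1.39, 0.491, 1.559, -0, 1.092, -0.106], TCP at [176.822, -599.465, 404.761] pointing down, gripper open.
Joint ranges: [-3.1, 3.1], [-0.84, 2.19], [0.05, 2.79], [-1.13, 4.28], [0.06, 2.93], [-2.69, 2.69]. Speed limits (rad/s): [2.22, 2.22, 2.79, 3.14, 3.14, 3.14].

### API

Orientations are given as [roll, pitch, yaw] about the fixed x, y, z axes, in that order (R = Rz(yaw) Ry(pitch) Rx(roll)).
In Python, from cell import env, read_camera, search_frame, cut_out gives the robot as it stands. The module is installed in compiled form; this text tells all that it offers.
- The arm moves only by the tool move_arm, never from a script. Its argument "commands" is a list of rows, each a list of 3 entries, a list of its own where there are three numbers: the shift along the world's x, y, z normalised to -1 to 1, where 1 is 0.03 m, then the turn about the world's z normalised to -1 to 1, where 1 is 0.08 rad, then the opening, from -1 (shut) to 1 (fully open), so that 0 is half open. A call has 1 to 20 rows; each row shifts and turns the commanded pose from where the row before left it; what a row does not reach is not made up. A row lasts 1/12 s, in which the tool goes at most 41.7 mm and 7.16 degrees, less where a joint would pass 70% of its speed; a pose out of reach is approached as far as the arm can. A call with a number of a shift or a turn outside -1 to 1 is refused whole. A call with a gripper value outside its range is refused whole. The fingers move at their own pace and stop on an object; the grip force is fixed at half the most. Time passes only in rows, so rows that do not move let the fingers close. It gives the time, the measured TCP pose, the force, the opening and the grip force at its end, in the units of the state.
- env.state(): the state, without advancing time (a new reading comes with each control period).
- read_camera(name): name is "scene" or "top"; returns a dict with "image" (420x560x3 uint8, red, green, blue), "fx", "fy", "cx", "cy" (pixels), "rvec" (rotation vector, rad) and "tvec" (3), from world to camera coordinates, as OpenCV has them. Camera axes: x right, y down, z forward; pixel columns grow to the right and rows downward; lengths in mm; the calibration is good to about 2 mm. A picture is of the moment at which its call begins. There is no depth.
- env.job_done(): hands the job in; it is judged then, once.
Trained networks look in a picture, given as the dict that the camera call returned (one of the last four; its "shot" number tells which), for a name from the list of things; names that differ only in an ending like _2 or _b are one class to them, and where a whole thing is asked for, a point or a joint stands for the part that bears it (a point fixed in the world has none). Each returns a list of dicts, best first, with "confidence" (0 to 1); they miss things now and then, are a little off and sometimes report something else, mostly with a low value. They report only what shows in the picture. A call takes as long as a camera call. They do not tell look-alikes from the thing itself.
- search_frame(thing, picture): "at" ([column, row] in pixels, amid what is visible of it).
- cut_out(thing, picture): "region" (420x560 bool, what is visible of it) and "at" ([column, row] in pixels, amid what is visible of it).
The state is a dict: "t": time; "joints": joint angles; "qvel": joint speeds; "tau": joint torques, N m; "eef_pos": TCP position; "tcp_rot": TCP orientation; "ft_force": force on the tool from outside, world axes, zero at the start; "moment": the same for the moment, N m; "opening": opening from 0.0 (shut) to 1.0 (fully open); "grip_force": force on a finger pad.
Only numpy, scipy, OpenCV 4.12 (cv2) and the standard library are available. Lean on these libraries where they do the work, as an engineer would, in place of code of your own. Each camera call takes 0.05 s, during which the arm holds its last target. There are 200 camera calls.

### The job

One of the two open plywood crates has a ring-and-cross mark burnt into its underside: tip both crates over towards the robot, onto their sides, so that their undersides face the far side of the bench. Only when both lie still, push the marked one sideways, still lying, until its middle is over the steel dispatch strip between them, and leave the other lying on its side, well away from the strip. Tip and push only: neither crate may be picked up off the bench, and the tools around are not to be disturbed.

Things in the scene. Friction and masses are not known exactly. Their poses are not given: they have to be found in the camera images.
- crate_a: open-topped plywood crate, 80 (own x) x 150 (own y) x 130 mm high, 8 mm walls, on two 6 mm high runners along its 150 mm edges; loose, empty, 0.3 to 0.5 kg. Origin: centre of its footprint. Starts upright, +x away from the robot within 15 degrees; sides swap from run to run. Pushed towards the robot high on its far wall it tips about its near bottom edge, and past about 37 degrees falls onto its near side (+x up, z towards the robot)
- crate_b: open-topped plywood crate, 80 (own x) x 150 (own y) x 130 mm high, 8 mm walls, on two 6 mm high runners along its 150 mm edges; loose, empty, 0.3 to 0.5 kg. Origin: centre of its footprint. Starts upright, +x away from the robot within 15 degrees; sides swap from run to run. Looks and tips like crate_a
- crate_a_mid (a point): middle of crate_a's 80 x 150 x 130 mm block (65 mm above its origin along its own z)
- crate_b_mid (a point): middle of crate_b's block, likewise
- brand (a point): centre of the burnt-in mark on the underside of the branded crate (6 mm above that crate's origin): a dark ring 47 mm across with a cross in it; the other crate's underside is bare wood. Hidden until the crate is tipped
- strip: the dispatch line: a plain steel strip let in flush with the bench top between the two crates, 320 mm long (own x, pointing away from the robot) x 50 mm wide (own y); origin at its centre, no height to bump on
- screwdriver: screwdriver with a black handle, 200 mm long, 26 mm thick, lying flat; a bystander, origin at the middle of its underside
- offcut: wood offcut 50 x 90 x 28 mm high, lying flat; a bystander, origin at the middle of its underside
- try_square: try square lying flat: dark wooden stock 22 x 120 mm, 18 mm high (holding the origin), near whose +y end a steel blade reaches about 160 mm along its +x; a bystander, origin at the middle of its underside
- glue: white glue bottle standing upright, 56 mm across, 150 mm high; a bystander, origin at the middle of its underside
- mallet: wooden mallet lying flat, 270 mm long along its x, head (at +x) 70 x 120 x 60 mm high; a bystander, origin at the middle of its underside
- handsaw: handsaw lying flat, 430 mm long along its x, 110 mm wide, 24 mm high; a bystander, origin at the middle of its underside
- plane: hand plane standing on its sole, 200 mm long along its x, 55 mm wide, 95 mm high; a bystander, origin at the middle of its underside
There are look-alikes about, which are no part of the job. What is shaped like the crate_a but yellow is not meant.

How it is judged (in metres and radians):
On the way:
1. both crates lie still on their near sides, undersides facing away from the robot, the middle of each still over 90 mm to the side of the strip's centre line (angle between each of crate_a, crate_b's own x axis and vertical below 0.17 rad and linear speed of each of crate_a, crate_b below 0.02 m/s and angular speed of each of crate_a, crate_b below 0.1 rad/s and (y of crate_a_mid in the frame of strip above 0.09 m or y of crate_a_mid in the frame of strip below -0.09 m) and (y of crate_b_mid in the frame of strip above 0.09 m or y of crate_b_mid in the frame of strip below -0.09 m)), for 0.3 s.
At the end, for the whole second after the job is handed in: the marked crate lies still on its near side with its middle over the strip (within 25 mm of the strip's centre line and within its length); the other crate lies still on its near side, its middle over 100 mm from the strip's centre line; both within 10 degrees of flat (y of crate_a_mid in the frame of strip between -0.025 and 0.025 m and x of crate_a_mid in the frame of strip between -0.16 and 0.16 m and angle between each of crate_a, crate_b's own x axis and vertical below 0.17 rad and (y of crate_b_mid in the frame of strip above 0.1 m or y of crate_b_mid in the frame of strip below -0.1 m) and linear speed of each of crate_a, crate_b below 0.02 m/s and angular speed of each of crate_a, crate_b below 0.1 rad/s); the robot touches nothing.
It fails at once if a crate is picked up off the bench (its middle rises higher than tipping takes it: over 100 mm, over 85 mm while upright, or over 65 mm while on its side) ((height (world z) of crate_a_mid above 0.1 m or (angle between crate_a's own z axis and vertical below 0.2 rad and height (world z) of crate_a_mid above 0.085 m) or (angle between crate_a's own x axis and vertical below 0.17 rad and height (world z) of crate_a_mid above 0.065 m)) or (height (world z) of crate_b_mid above 0.1 m or (angle between crate_b's own z axis and vertical below 0.2 rad and height (world z) of crate_b_mid above 0.085 m) or (angle between crate_b's own x axis and vertical below 0.17 rad and height (world z) of crate_b_mid above 0.065 m))).
It fails at once if a bystander is moved by more than 30 mm (distance of any of screwdriver, offcut, try_square, glue, mallet, handsaw, plane from where it was at the start of the episode above 0.03 m).
It fails at once if the unmarked crate is pushed to the strip (its middle within 80 mm of the centre line) (not (y of crate_b_mid in the frame of strip above 0.08 m or y of crate_b_mid in the frame of strip below -0.08 m)).
It also fails if it takes over 72 s, if anything falls off the work surface, if the arm or the gripper's body presses on something with over 40 N, if the wrist force passes 120 N, or if a joint passes its speed limit or range.

## Working session

There is one attempt and no reset: what is moved stays moved. The work goes in short steps, Python scripts to look and compute and a tool call to move; the robot and the scene stay as the last step left them, time stands still between calls to the robot, and variables do not carry over. Pictures are saved under pics/ and viewed, at most 10 in all, crops included, and the job is handed in when it is done.

Besides the shell and the picture viewer there is one more tool, called after "Request:" by a JSON object that holds its "op" and its "data". move_arm: Moves the arm, as the interface text tells. Its arguments: {"type":"object","properties":{"commands":{"type":"array","items":{"type":"array"}}},"required":["commands"]}

```bash
mkdir -p pics; cat > h.py <<'E'
import numpy as np, cv2
from cell import env, read_camera, search_frame, cut_out
def shot(n,name=None):
    p=read_camera(n)
    if name: cv2.imwrite('pics/'+name+'.png',cv2.cvtColor(p['image'],cv2.COLOR_RGB2BGR))
    return p
def px2w(p,uv,z):
    R=cv2.Rodrigues(np.array(p['rvec'],float))[0];t=np.array(p['tvec'],float).ravel()
    d=R.T@np.array([(uv[0]-p['cx'])/p['fx'],(uv[1]-p['cy'])/p['fy'],1]);c=-R.T@t
    return (c+d*(z-c[2])/d[2])[:2].round(0)
def w2px(p,X):
    K=np.array([[p['fx'],0,p['cx']],[0,p['fy'],p['cy']],[0,0,1.]])
    return cv2.projectPoints(np.array(X,float).reshape(-1,1,3),np.array(p['rvec'],float),np.array(p['tvec'],float),K,None)[0][:,0].round(0)
E
python3 - <<'E'
from h import *
for n in ('top','scene'):
    p=shot(n,n+'0')
    R=cv2.Rodrigues(np.array(p['rvec'],float))[0];print(n,(-R.T@np.array(p['tvec']).ravel()).round(0))
    for th,z in (('crate_a',130),('strip',0),('screwdriver',13),('offcut',28),('try_square',18),('glue',75),('mallet',30),('handsaw',12),('plane',50)):
        print(th,[(np.round(d['at']),round(d['confidence'],2),px2w(p,d['at'],z)) for d in search_frame(th,p)])
print(env.state()['eef_pos'],env.state()['tcp_rot'],env.state()['t'])
E
```

```text
top [ 402.  -18. 1566.]
crate_a [(array([354., 200.]), 0.97, array([ 572., -222.])), (array([209., 296.]), 0.96, array([290., 219.])), (array([209., 194.]), 0.95, array([599., 218.]))]
strip [(array([273., 231.]), 0.97, array([488.,  31.]))]
screwdriver [(array([386., 148.]), 0.59, array([ 757., -347.])), (array([353., 200.]), 0.47, array([ 586., -235.]))]
offcut [(array([196., 149.]), 0.97, array([763., 277.]))]
try_square [(array([316., 145.]), 0.95, array([ 769., -119.]))]
glue [(array([138., 178.]), 0.91, array([661., 456.]))]
mallet [(array([100., 243.]), 0.6, array([458., 592.]))]
handsaw [(array([459., 254.]), 0.95, array([ 404., -568.]))]
plane [(array([274., 138.]), 0.55, array([787.,  20.]))]
scene [1172.  738.  778.]
crate_a [(array([400., 224.]), 0.94, array([355., 266.])), (array([322., 271.]), 0.89, array([654., 266.])), (array([235., 196.]), 0.58, array([ 629., -137.]))]
strip [(array([237., 198.]), 0.74, array([ 521., -298.])), (array([298., 240.]), 0.58, array([510.,  26.])), (array([378., 344.]), 0.38, array([622., 435.]))]
screwdriver [(array([168., 212.]), 0.6, array([ 762., -351.]))]
offcut [(array([292., 330.]), 0.58, array([768., 294.]))]
try_square [(array([203., 251.]), 0.79, array([776., -97.]))]
glue [(array([380., 345.]), 0.61, array([674., 467.]))]
mallet [(array([491., 351.]), 0.89, array([464., 617.])), (array([296., 240.]), 0.61, array([541.,  47.]))]
handsaw [(array([220., 161.]), 0.59, array([ 427., -561.]))]
plane [(array([490., 351.]), 0.72, array([485., 619.])), (array([216., 271.]), 0.66, array([809.,  32.]))]
[ 176.83762191 -599.46895358  404.73733142] [ 3.14154648e+00 -2.61957882e-06  2.86797964e-01] 1.0
```

```bash
python3 - <<'E'
import cv2
a=cv2.imread('pics/top0.png')[100:340,60:520]
cv2.imwrite('pics/top0c.png',cv2.resize(a,None,fx=1.7,fy=1.7,interpolation=cv2.INTER_CUBIC))
E
```

```text
(no output)
```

View pics/top0c.png

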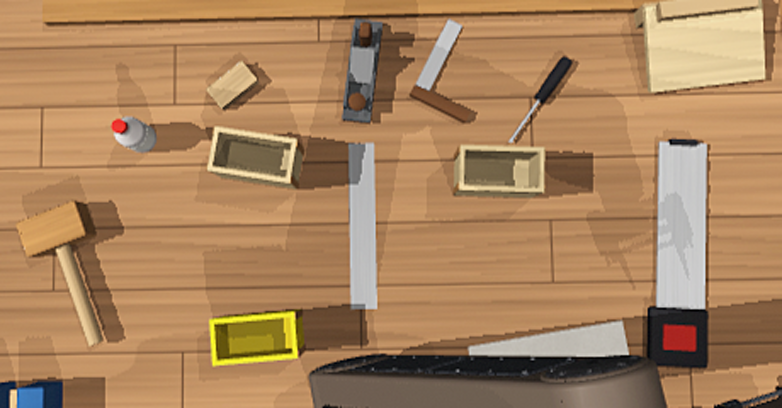

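View pics/scene0.png

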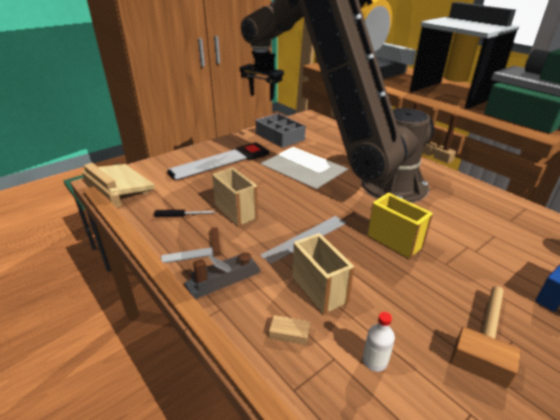

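The look-alike is the yellow crate at top px (209,296). The plywood crates are at px (209,194) on the left and (354,200) on the right. The rest is clutter: screwdriver tip just behind the right crate, plane at (274,138), try square at (316,145). Next I fit the poses from the silhouettes.

```bash
cat >> h.py <<'E'
from scipy.optimize import minimize
def sil(p,box,x,y,yaw):  # box: dx,dy,h
    c,s=np.cos(yaw),np.sin(yaw)
    P=[[x+c*a*box[0]/2-s*b*box[1]/2,y+s*a*box[0]/2+c*b*box[1]/2,z] for a in(-1,1) for b in(-1,1) for z in(0,box[2])]
    S=8;m=np.zeros((420*2,560*2),np.uint8)
    K=np.array([[p['fx'],0,p['cx']],[0,p['fy'],p['cy']],[0,0,1.]])
    q=cv2.projectPoints(np.array(P,float),np.array(p['rvec'],float),np.array(p['tvec'],float),K,None)[0][:,0]
    cv2.fillConvexPoly(m,cv2.convexHull(((q*2+.5)*16).round().astype(np.int32)),1,shift=4)
    return m.astype(bool)
def fit(p,reg,box,x0):
    r=cv2.resize(reg.astype(np.uint8),(1120,840),interpolation=cv2.INTER_NEAREST).astype(bool)
    f=lambda v:1-(sil(p,box,v[0],v[1],v[2]/300)&r).sum()/(sil(p,box,v[0],v[1],v[2]/300)|r).sum()
    best=min((minimize(f,[x0[0],x0[1],w],method='Nelder-Mead',options=dict(initial_simplex=[[x0[0],x0[1],w],[x0[0]+25,x0[1],w],[x0[0],x0[1]+25,w],[x0[0],x0[1],w+40]])) for w in(-60,0,60)),key=lambda o:o.fun)
    return best.x[0].round(1),best.x[1].round(1),(best.x[2]/300).round(3),round(1-best.fun,3)
E
python3 - <<'E'
from h import *
p=shot('top');
for d in cut_out('crate_a',p):
    print(d['at'],fit(p,d['region'],(80,150,130),px2w(p,d['at'],65)))
d=cut_out('strip',p)[0]
print('strip',fit(p,d['region'],(320,50,0),px2w(p,d['at'],0)))
for th,box in (('screwdriver',0),('plane',0),('try_square',0)):
    for d in cut_out(th,p)[:1]:
        c=cv2.boxPoints(cv2.minAreaRect(np.argwhere(d['region'])[:,::-1].astype(np.float32)))
        print(th,[px2w(p,q,10) for q in c])
E
```

```text
[214.1, 297.3] (np.float64(281.5), np.float64(220.9), np.float64(0.076), np.float64(0.965))
[356.4, 201.5] (np.float64(574.7), np.float64(-224.1), np.float64(-0.055), np.float64(0.962))
[210.2, 192.0] (np.float64(608.6), np.float64(222.1), np.float64(-0.162), np.float64(0.961))
strip (np.float64(484.6), np.float64(29.9), np.float64(-0.001), np.float64(0.932))
screwdriver [array([ 724., -305.]), array([ 806., -366.]), array([ 791., -384.]), array([ 710., -323.])]
plane [array([686.,  71.]), array([894.,  44.]), array([885., -17.]), array([678.,  10.])]
try_square [array([732., -64.]), array([ 888., -145.]), array([ 830., -252.]), array([ 675., -171.])]
```

Request:
{"op": "move_arm", "data": {"commands": [[[0.98,0.78,0],-0.27,1],[[0.98,0.78,0],-0.27,1],[[0.98,0.78,0],-0.27,1],[[0.98,0.78,0],-0.27,1],[[0.98,0.78,0],-0.27,1],[[0.98,0.78,0],-0.27,1],[[0.98,0.78,0],-0.27,1],[[0.98,0.78,0],-0.27,1],[[0.98,0.78,0],-0.27,1],[[0.98,0.78,0],-0.27,1],[[0.98,0.78,0],-0.27,1],[[0.98,0.78,0],-0.27,1],[[0.98,0.78,0],-0.27,1],[[0.98,0.78,0],-0.27,1],[[0.98,0.78,0],-0.27,1],[[0.98,0.78,0],-0.27,1],[[0,0,0],0,1]]}}

```text
t: 2.72
eef_pos: [650.9, -220.8, 404.3]
tcp_rot: [-3.141, -0.001, -0.056]
ft_force: [0.2, 0.1, 0.6]
opening: 1.003
grip_force: 0.0
```

Request:
{"op": "move_arm", "data": {"commands": [[[0,-0.02,-0.87],0,1],[[0,-0.02,-0.87],0,1],[[0,-0.02,-0.87],0,1],[[0,-0.02,-0.87],0,1],[[0,0,0],0,1],[[-0.3,0,0],0,1],[[-0.3,0,0],0,1],[[-0.3,0,0],0,1],[[-0.3,0,0],0,1],[[-0.3,0,0],0,1]]}}

```text
t: 3.55
eef_pos: [601.3, -227.6, 302.2]
tcp_rot: [3.14, -0.003, -0.059]
ft_force: [2.7, -0.7, 3.3]
opening: 0.999
grip_force: 1.4
```

```bash
python3 - <<'E'
from h import *
p=shot('scene','s1')
cv2.imwrite('pics/s1c.png',cv2.resize(cv2.imread('pics/s1.png')[100:320,120:400],None,fx=2.5,fy=2.5))
E
```

```text
(no output)
```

View pics/s1c.png

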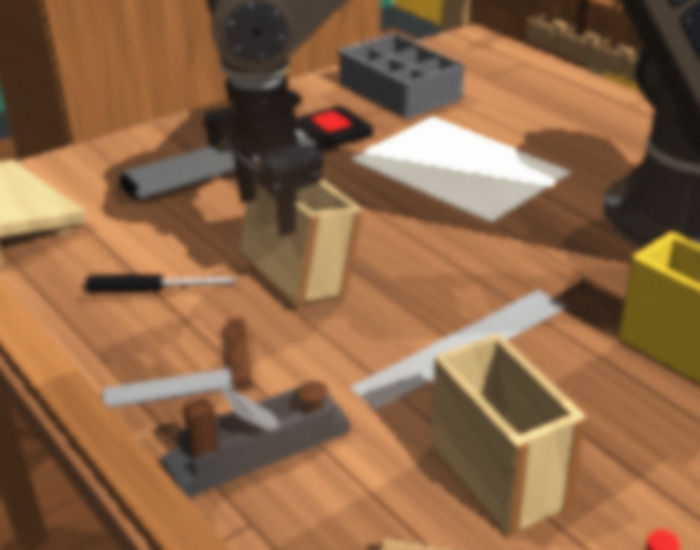

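The picture shows the right crate at crop px (300,240) tilting slightly, with its far edge lifting and both fingers on its far wall. The force is low (about 3 N), so I keep pushing.

Request:
{"op": "move_arm", "data": {"commands": [[[-0.3,0,0],0,1],[[-0.3,0,0],0,1],[[-0.3,0,0],0,1],[[-0.3,0,0],0,1],[[-0.3,0,0],0,1],[[0,0,0],0,1],[[0,0,0],0,1]]}}

```text
t: 4.18
eef_pos: [556.8, -227.6, 300.3]
tcp_rot: [-3.141, 0.001, -0.059]
ft_force: [-0.1, -0.2, -0.2]
opening: 0.999
grip_force: 0.0
```

```bash
python3 - <<'E'
from h import *
p=shot('scene','s2')
cv2.imwrite('pics/s2c.png',cv2.resize(cv2.imread('pics/s2.png')[100:320,120:400],None,fx=2.5,fy=2.5))
E
```

```text
(no output)
```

View pics/s2c.png

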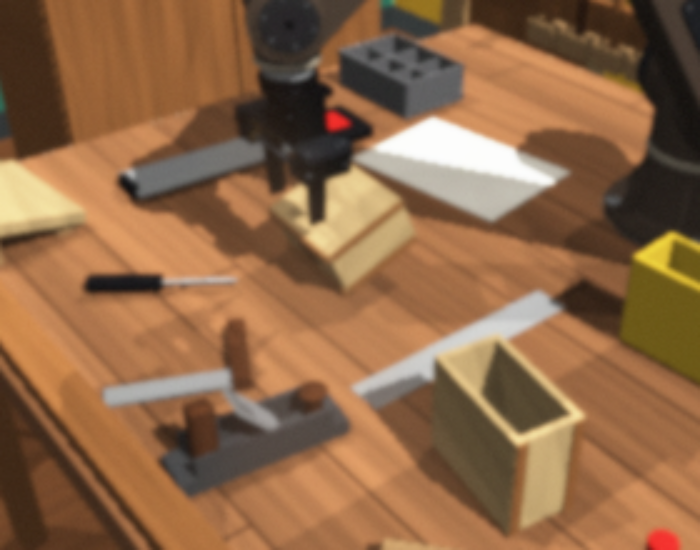

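The right crate is past its balance point and falling, with no force on the tool. I'll lift and go to the left crate.

Request:
{"op": "move_arm", "data": {"commands": [[[0,0,0.85],0,1],[[0,0,0.85],0,1],[[0,0,0.85],0,1],[[0,0,0.85],0,1],[[0.3,0.97,0],-0.086,1],[[0.3,0.97,0],-0.086,1],[[0.3,0.97,0],-0.086,1],[[0.3,0.97,0],-0.086,1],[[0.3,0.97,0],-0.086,1],[[0.3,0.97,0],-0.086,1],[[0.3,0.97,0],-0.086,1],[[0.3,0.97,0],-0.086,1],[[0.3,0.97,0],-0.086,1],[[0.3,0.97,0],-0.086,1],[[0.3,0.97,0],-0.086,1],[[0.3,0.97,0],-0.086,1],[[0.3,0.97,0],-0.086,1],[[0.3,0.97,0],-0.086,1],[[0.3,0.97,0],-0.086,1],[[0,0,0],0,1]]}}

```text
t: 5.9
eef_pos: [692.9, 214.0, 401.5]
tcp_rot: [-3.141, 0.0, -0.159]
ft_force: [-0.5, -0.0, 0.1]
opening: 1.004
grip_force: 0.0
```

```bash
python3 - <<'E'
from h import *
p=shot('top')
for d in cut_out('crate_a',p): print(np.round(d['at']),round(d['confidence'],2),px2w(p,d['at'],80),fit(p,d['region'],(130,150,80),px2w(p,d['at'],40)))
E
```

```text
[229. 192.] 0.7 [609. 164.] (np.float64(602.8), np.float64(117.2), np.float64(0.299), np.float64(0.201))
[355. 238.] 0.62 [ 456. -228.] (np.float64(465.1), np.float64(-217.8), np.float64(-0.044), np.float64(0.963))
```

The right crate lies flat at about (465, -218). Now I tip the left one the same way.

Request:
{"op": "move_arm", "data": {"commands": [[[0,-0.05,-0.83],0,1],[[0,-0.05,-0.83],0,1],[[0,-0.05,-0.83],0,1],[[0,0,-0.83],0,1],[[0,0,0],0,1],[[-0.3,0.05,0],0,1],[[-0.3,0.05,0],0,1],[[-0.3,0.05,0],0,1],[[-0.3,0.05,0],0,1],[[-0.3,0.05,0],0,1],[[-0.3,0.05,0],0,1],[[-0.3,0.05,0],0,1],[[-0.3,0.05,0],0,1],[[-0.3,0.05,0],0,1],[[-0.3,0.05,0],0,1],[[-0.3,0.05,0],0,1],[[-0.3,0.05,0],0,1],[[0,0,0],0,1],[[0,0,0],0,1],[[0,0,0],0,1]]}}

```text
t: 7.67
eef_pos: [584.4, 222.5, 302.7]
tcp_rot: [3.141, 0.0, -0.162]
ft_force: [-0.4, 0.1, 0.8]
opening: 1.001
grip_force: 0.0
```

Request:
{"op": "move_arm", "data": {"commands": [[[0,0,0.9],0,1],[[0,0,0.9],0,1],[[0,0,0.9],0,1],[[0,0,0.9],0,1],[[0,0,0],0,1]]}}

```text
t: 8.08
eef_pos: [584.9, 222.5, 416.0]
tcp_rot: [-3.139, -0.007, -0.162]
ft_force: [0.5, -0.3, 0.5]
opening: 1.0
grip_force: 0.0
```

```bash
python3 - <<'E'
from h import *
p=shot('top')
for d in cut_out('crate_a',p): print(np.round(d['at']),round(d['confidence'],2),px2w(p,d['at'],80),fit(p,d['region'],(130,150,80),px2w(p,d['at'],40)))
q=shot('scene','s3')
for d in search_frame('brand',q): print('brand',d)
cv2.imwrite('pics/s3c.png',cv2.resize(cv2.imread('pics/s3.png')[130:350,130:450],None,fx=2.4,fy=2.4))
E
```

```text
[352. 236.] 0.74 [ 463. -219.] (np.float64(465.3), np.float64(-217.8), np.float64(-0.044), np.float64(0.965))
[239. 293.] 0.68 [294. 136.] (np.float64(326.3), np.float64(88.6), np.float64(0.133), np.float64(0.062))
[225. 229.] 0.6 [494. 178.] (np.float64(485.7), np.float64(141.8), np.float64(-0.154), np.float64(0.275))
brand {'at': [262.8, 192.2], 'confidence': 0.98}
brand {'at': [397.2, 222.1], 'confidence': 0.88}
```

View pics/s3c.png

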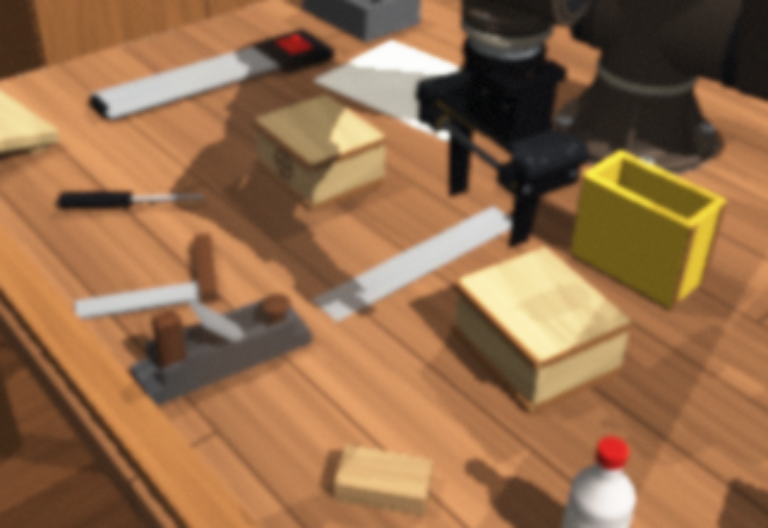

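Both crates are on their sides. There is a dark mark on the right crate's underside at crop px (285,160), and the left one at (500,345) looks bare. I'll check both in one close crop.

```bash
python3 - <<'E'
import cv2,numpy as np
a=cv2.imread('pics/s3.png')
f=lambda r:cv2.convertScaleAbs(cv2.resize(r,(390,390),interpolation=cv2.INTER_CUBIC),alpha=1.7)
cv2.imwrite('pics/z.png',np.hstack([f(a[160:225,230:295]),f(a[235:305,310:380])]))
E
```

```text
(no output)
```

View pics/z.png

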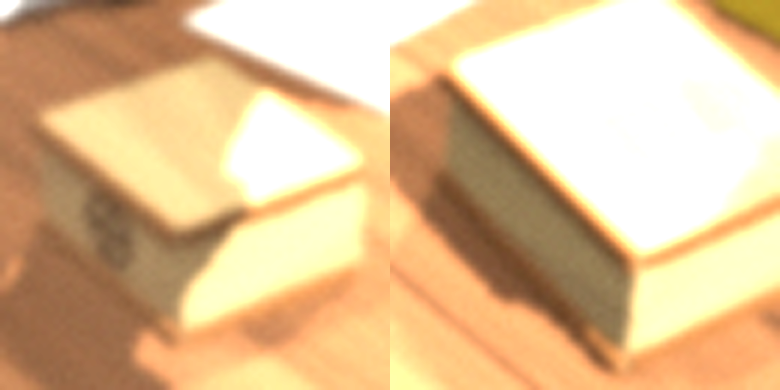

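The marked crate is the right one; the left underside is bare. I'll move to the right crate's outer side and turn the fingers along x.

Request:
{"op": "move_arm", "data": {"commands": [[[-0.2,-0.95,0],1,1],[[-0.2,-0.95,0],1,1],[[-0.2,-0.95,0],1,1],[[-0.2,-0.95,0],1,1],[[-0.2,-0.95,0],1,1],[[-0.2,-0.95,0],1,1],[[-0.2,-0.95,0],1,1],[[-0.2,-0.95,0],1,1],[[-0.2,-0.95,0],1,1],[[-0.2,-0.95,0],1,1],[[-0.2,-0.95,0],1,1],[[-0.2,-0.95,0],1,1],[[-0.2,-0.95,0],1,1],[[-0.2,-0.95,0],1,1],[[-0.2,-0.95,0],1,1],[[-0.2,-0.95,0],1,1],[[-0.2,-0.95,0],1,1],[[-0.2,-0.95,0],1,1],[[-0.2,-0.95,0],1,1],[[-0.2,-0.95,0],1,1]]}}

```text
t: 9.95
eef_pos: [463.7, -349.0, 409.4]
tcp_rot: [-3.14, -0.001, 1.442]
ft_force: [0.2, -0.6, 0.1]
opening: 1.004
grip_force: 0.0
```

```bash
python3 - <<'E'
from h import *
print(env.state()['joints'])
p=shot('top')
for d in cut_out('crate_a',p): print(np.round(d['at']),round(d['confidence'],2),px2w(p,d['at'],80),fit(p,d['region'],(130,150,80),px2w(p,d['at'],40)))
E
```

```text
[-7.59049461e-01  4.22919739e-01  1.66496661e+00  4.76706458e-05
  1.05587595e+00 -6.29949740e-01]
[206. 228.] 0.97 [496. 235.] (np.float64(500.7), np.float64(240.8), np.float64(-0.173), np.float64(0.963))
[353. 236.] 0.81 [ 466. -221.] (np.float64(465.1), np.float64(-217.8), np.float64(-0.044), np.float64(0.973))
[212. 298.] 0.57 [281. 219.] (np.float64(276.9), np.float64(226.5), np.float64(0.386), np.float64(0.655))
[274. 143.] 0.24 [765.  20.] (np.float64(773.6), np.float64(25.4), np.float64(0.771), np.float64(0.426))
```

Request:
{"op": "move_arm", "data": {"commands": [[[0,0,-0.9],0.5,1],[[0,0,-0.9],0.5,1],[[0,0,-0.9],0,1],[[0,0,-0.9],0,1],[[0,0,-0.9],0,1],[[0,0,-0.9],0,1],[[0,0,-0.9],0,1],[[0,0,0],0,1],[[0,0.4,0],0,1],[[0,0.4,0],0,1],[[0,0.4,0],0,1],[[0,0.4,0],0,1],[[0,0.4,0],0,1],[[0,0.4,0],0,1],[[0,0.4,0],0,1]]}}

```text
t: 11.3
eef_pos: [464.4, -262.4, 222.7]
tcp_rot: [3.14, 0.001, 1.518]
ft_force: [-1.2, -4.0, 4.2]
opening: 1.001
grip_force: 2.3
```

Request:
{"op": "move_arm", "data": {"commands": [[[0,0.4,0],0,1],[[0,0.4,0],0,1],[[0,0.4,0],0,1],[[0,0.4,0],0,1],[[0,0.4,0],0,1],[[0,0.4,0],0,1],[[0,0.4,0],0,1],[[0,0.4,0],0,1],[[0,0.4,0],0,1],[[0,0.4,0],0,1],[[0,0.3,0],0,1],[[0,0,0],0,1]]}}

```text
t: 12.3
eef_pos: [463.9, -132.5, 221.5]
tcp_rot: [-3.14, -0.001, 1.519]
ft_force: [0.1, -1.3, -0.1]
opening: 1.001
grip_force: 0.0
```

```bash
python3 - <<'E'
from h import *
p=shot('top','t4')
for d in cut_out('crate_a',p): print(np.round(d['at']),round(d['confidence'],2),px2w(p,d['at'],80),fit(p,d['region'],(130,150,80),px2w(p,d['at'],40)))
cv2.imwrite('pics/t4c.png',cv2.resize(cv2.imread('pics/t4.png')[100:340,60:520],None,fx=1.7,fy=1.7))
E
```

```text
[294. 232.] 0.94 [479. -40.] (np.float64(471.1), np.float64(-29.0), np.float64(-0.014), np.float64(0.567))
[208. 227.] 0.74 [501. 230.] (np.float64(500.8), np.float64(241.2), np.float64(-0.176), np.float64(0.937))
[197. 298.] 0.58 [281. 266.] (np.float64(300.1), np.float64(238.7), np.float64(0.129), np.float64(0.326))
[274. 205.] 0.42 [567.  22.] (np.float64(546.3), np.float64(36.6), np.float64(0.791), np.float64(0.302))
[102. 242.] 0.17 [460. 566.] (np.float64(461.9), np.float64(589.7), np.float64(-0.737), np.float64(0.468))
```

View pics/t4c.png

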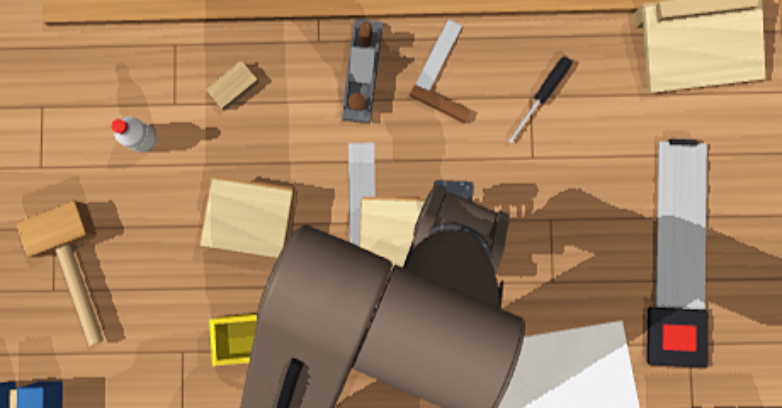

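The picture shows the marked crate lying flat with its left edge at crop px (362,220), so its middle is at about y = -46. That leaves about 76 mm to push.

Request:
{"op": "move_arm", "data": {"commands": [[[0,0.4,0],0,1],[[0,0.4,0],0,1],[[0,0.4,0],0,1],[[0,0.4,0],0,1],[[0,0.4,0],0,1],[[0,0.4,0],0,1],[[0,0.1,0],0,1],[[0,0,0],0,1],[[0,-0.7,0],0,1],[[0,-0.9,0],0,1],[[0,-0.9,0],0,1],[[0,-0.9,0.5],0,1],[[0,-0.9,0.8],0,1],[[0,-0.9,0.8],0,1],[[0,-0.9,0.8],0,1],[[0,-0.9,0.8],0,1],[[0,-0.9,0.5],0,1],[[0,-0.9,0],0,1],[[0,-0.9,0],0,1],[[0,0,0],0,1]]}}

```text
t: 14.07
eef_pos: [463.7, -354.5, 348.1]
tcp_rot: [3.14, 0.002, 1.515]
ft_force: [0.2, 0.0, -0.4]
opening: 0.999
grip_force: 0.0
```

```bash
python3 - <<'E'
from h import *
p=shot('top','t5')
for d in cut_out('crate_a',p): print(np.round(d['at']),round(d['confidence'],2),px2w(p,d['at'],80),fit(p,d['region'],(130,150,80),px2w(p,d['at'],40)))
cv2.imwrite('pics/t5c.png',cv2.resize(cv2.imread('pics/t5.png')[100:340,60:520],None,fx=1.7,fy=1.7))
E
```

```text
[205. 228.] 0.93 [498. 241.] (np.float64(500.1), np.float64(241.3), np.float64(-0.161), np.float64(0.967))
[274. 240.] 0.77 [457.  24.] (np.float64(464.7), np.float64(30.2), np.float64(-0.058), np.float64(0.964))
[211. 298.] 0.73 [281. 222.] (np.float64(291.7), np.float64(230.0), np.float64(0.228), np.float64(0.651))
[275. 140.] 0.35 [772.  17.] (np.float64(776.3), np.float64(23.6), np.float64(0.771), np.float64(0.434))
```

View pics/t5c.png

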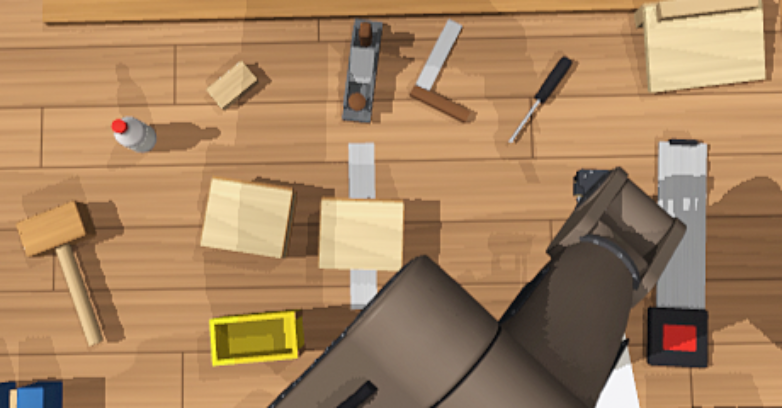

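The marked crate at crop px (361,235) is centred over the strip at y = 30.2, against the strip's 29.9. The other lies 211 mm away, and the tools look undisturbed. Handing in.

```bash
python3 -c "
from cell import env
print(env.job_done())"
```

```text
the job is handed in; nothing more can be done
None
```

I tipped both crates onto their near sides, then pushed the marked one (it started on the robot's right) to within about 1 mm of the strip's centre line; the other lies about 211 mm away, the tools look unmoved, and the job is handed in with no verdict returned.

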